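# Build up the three-tier sweet stand

## Robot

A 6-joint arm with a two-finger parallel gripper is mounted at the origin on a cart in front of the work surface, level with it; the furniture and walls round the work are solid. World frame = base frame: x ahead of the robot, y to its left, z up, the work surface at z = 0. Lengths are in m, angles in rad, forces in N, time in s.
With the tool pointing down it reaches from about 0.35 to 0.775 m from the base axis. Payload 5.5 kg.
Tool frame: the origin (TCP) lies at the very end of the fingers, on their centre line; the grasp point (between the pads) lies 19 mm behind it; z points along the fingers, y is the line along which they close (so a half turn about z gives the same grasp; the last joint's range is limited). The gripper opens to 85 mm and grips with 20 to 120 N. Pads are 22 mm wide; open, the fingers measure 114 mm over their backs; the gripper's body (76 mm by 85 mm) begins 54 mm behind the grasp point. The pads swing forward as they close: fully open they stand 13 mm farther back than shut.
Start: joints at [-1.302, 0.313, 0.046, 1.304, 0, 1.431], TCP at [0.229, -0.528, 0.195] pointing down, gripper open.
Joint ranges: [-2.76, 2.76], [-0.86, 1.69], [-1.03, 1.26], [-2.2, 2.34], [-1.47, 1.5], [-3.14, 3.14]. Speed limits (rad/s): [2.57, 2.57, 3.14, 3.14, 3.14, 3.14].

## Interface

Orientations are given as a unit quaternion [w, x, y, z].
In Python, from workcell import get_state, read_camera, hand_in gives the robot as it stands.
- The arm moves only by the tool send_rows, never from a script. Its argument "increments" is a list of rows, each an object of numbers: "dx", "dy", "dz": the shift along the world's x, y, z in units of 25 mm (1.0 is 25 mm); "roll": the turn about the world's z in units of 8 degrees (1.0 is 8 degrees); "claw": the opening, from -1 (shut) to 1 (fully open). In form: [{"dx": .., "dy": .., "dz": .., "roll": .., "claw": ..}, ...]. A call has exactly 5 rows; each row is the pose to reach, as a shift and turn from the pose commanded when the call began; what a row does not reach only later rows make up. A row lasts 1/8 s, in which the tool goes at most 62.5 mm and 10.7 degrees, less where a joint would pass 70% of its speed; a pose out of reach is approached as far as the arm can. A call with a gripper value outside its range is refused whole. The fingers move at their own pace and stop on an object; "grip_force" is the grip in N (left out, the last holds). Time passes only in rows, so rows that repeat a pose let the fingers close, or fill a call up. It gives the time, the measured TCP pose, the force, the opening and the grip force at its end, in the units of the state.
- get_state(): the state, without advancing time (a new reading comes with each control period).
- read_camera(name): name is "scene" or "top" or "wrist"; returns a dict with "image" (400x640x3 uint8, blue, green, red), "fx", "fy", "cx", "cy" (pixels), "dist_coeffs" ([k1, k2, p1, p2, k3] as OpenCV has them; the pictures are not rectified), "world_to_cam" (4x4, takes a point from world to camera coordinates). Camera axes: x right, y up, looking along -z (the intrinsics and any distortion apply to the point x, -y, -z); pixel columns grow to the right and rows downward; lengths in m; the calibration is good to about 2 mm. A picture is of the moment at which its call begins. There is no depth.
- hand_in(): hands the job in; it is judged then, once.
The state is a dict: "clock": time; "joint_pos": joint angles; "qvel": joint speeds; "tau": joint torques, N m; "tcp_pos": TCP position; "orientation": TCP orientation; "wrist_force": force on the tool from outside, world axes, zero at the start; "ft_torque": the same for the moment, N m; "finger_gap": finger opening in m; "grip_force": force on a finger pad.
Only numpy, scipy, OpenCV 4.12 (cv2) and the standard library are available. Lean on these libraries where they do the work, as an engineer would, in place of code of your own. Each camera call takes 0.05 s, during which the arm holds its last target. There are 200 camera calls.

## Task

Put the three-tier display stand together on its oak foot, one part at a time from the bottom up: the large tray, then the medium, then the small, and the brass knob on top, each fully home on the spigot of the part below and standing upright. Leave the bell, the carton and the red wrapped sweet where they are.

Things in the scene. Friction and masses are not known exactly. Their poses are not given: they have to be found in the camera images.
- foot: the stand's foot: a heavy light oak disc 124 mm across and 14 mm high that stays where it is, with a brass collar 40 mm across on it whose flat top (shoulder) is 30 mm above the counter and a tapered steel spigot (20 mm across at its root, 8 mm at its tip) up to 45 mm. Origin: centre of its underside, z up
- tray_large: large white round tray 160 mm wide, about 340 g, on a brass hub 64 mm wide. Origin: centre of the hub's underside, z up the brass column. Tray top at z 23 mm, lip 27. Column: slim shaft, 40 mm wide cylindrical grip collar from z 45 to its flat top (shoulder) at 74; tapered spigot (20 to 8 mm wide) on to z 89. Hub bore 24 mm wide, 18 deep, takes the spigot below; home, hub sits on its shoulder
- tray_medium: medium white round tray 124 mm wide, about 260 g, on a brass hub 64 mm wide. Origin: centre of the hub's underside, z up the brass column. Tray top at z 23 mm, lip 27. Column: slim shaft, 40 mm wide cylindrical grip collar from z 45 to its flat top (shoulder) at 74; tapered spigot (20 to 8 mm wide) on to z 89. Hub bore 24 mm wide, 18 deep, takes the spigot below; home, hub sits on its shoulder
- tray_small: small white round tray 90 mm wide, about 200 g, on a brass hub 64 mm wide. Origin: centre of the hub's underside, z up the brass column. Tray top at z 23 mm, lip 27. Column: slim shaft, 40 mm wide cylindrical grip collar from z 45 to its flat top (shoulder) at 74; tapered spigot (20 to 8 mm wide) on to z 89. Hub bore 24 mm wide, 18 deep, takes the spigot below; home, hub sits on its shoulder
- finial: the brass top knob of the stand: an upright cylinder 40 mm across and 38 mm high, with a small dome and button above it to 58.5 mm. Origin: centre of its underside, z up. Its underside has a bore 24 mm across and 18 mm deep that takes the small tray's spigot. Weighs about 100 g
- bell: counter bell with a silvery dome and a black base, 79 mm across, 64 mm high; origin: centre of its underside; a bystander, to be left where it is
- carton: teal printed sweet carton lying on its long side, 120 x 35 mm and 50 mm high; origin: centre of its underside; a bystander, to be left where it is
- sweet: twist-wrapped sweet, red with clear ends, 50 x 20 mm and 20 mm high; origin: centre of its underside; a bystander, to be left where it is
Things that resemble listed ones, but are neither listed nor needed, are in the scene too. What is shaped like the finial but grey is not meant.

How it is judged:
On the way, in this order (a step that is already met when the one before it is completed fails the run):
1. the large tray is fully home on the foot (z of tray_large in the frame of foot between 0.026 and 0.034 m and horizontal distance between tray_large and foot below 0.008 m and angle between tray_large's own z axis and vertical below 0.06 rad), for 0.2 s.
2. the medium tray is fully home on the large tray (z of tray_medium in the frame of tray_large between 0.07 and 0.078 m and horizontal distance between tray_medium and tray_large below 0.008 m and angle between tray_medium's own z axis and vertical below 0.06 rad), for 0.2 s.
3. the small tray is fully home on the medium tray (z of tray_small in the frame of tray_medium between 0.07 and 0.078 m and horizontal distance between tray_small and tray_medium below 0.008 m and angle between tray_small's own z axis and vertical below 0.06 rad), for 0.2 s.
4. the brass knob is fully home on the small tray (z of finial in the frame of tray_small between 0.07 and 0.078 m and horizontal distance between finial and tray_small below 0.008 m and angle between finial's own z axis and vertical below 0.06 rad), for 0.2 s.
At the end, for the whole second after the job is handed in: Large tray on the foot, medium tray on the large, small tray on the medium, knob on the small tray: each part's origin at the shoulder height of the part below (30 mm over the foot's origin, 74 mm over a tray's) within 4 mm, within 8 mm of its axis, tilted less than 0.06 rad, released and at rest (all of step 1 and all of step 2 and all of step 3 and all of step 4 and linear speed of each of tray_large, tray_medium, tray_small, finial below 0.02 m/s and contact force between the fingers and tray_large below 0.05 N and contact force between the fingers and tray_medium below 0.05 N and contact force between the fingers and tray_small below 0.05 N and contact force between the fingers and finial below 0.05 N); the robot touches nothing.
It fails at once if the bell is pushed more than 30 mm from its place (distance of bell from where it was at the start of the episode above 0.03 m).
It fails at once if the carton is pushed more than 30 mm from its place (distance of carton from where it was at the start of the episode above 0.03 m).
It fails at once if the wrapped sweet is pushed more than 30 mm from its place (distance of sweet from where it was at the start of the episode above 0.03 m).
It also fails if it takes over 138 s, if anything falls off the work surface, if the arm or the gripper's body presses on something with over 40 N, if the wrist force passes 120 N, or if a joint passes its speed limit or range.

## Working session

There is one attempt and no reset: what is moved stays moved. The work goes in short steps, Python scripts to look and compute and a tool call to move; the robot and the scene stay as the last step left them, time stands still between calls to the robot, and variables do not carry over. Pictures are saved under pics/ and viewed, at most 15 in all, crops included, and the job is handed in when it is done.

Besides the shell and the picture viewer there is one more tool, called after ">>>" as name(argument=value, ...), one argument or row to a line, values as JSON. send_rows: Moves the arm, as the interface text tells. Its arguments: {"type":"object","properties":{"increments":{"type":"array","items":{"type":"object","properties":{"dx":{"type":"number"},"dy":{"type":"number"},"dz":{"type":"number"},"roll":{"type":"number"},"claw":{"type":"number"}}}},"grip_force":{"type":"number"}},"required":["increments"]}

```bash
mkdir -p pics; ls
cat > h.py <<'E'
import cv2, numpy as np, json
from workcell import get_state, read_camera, hand_in
def snap(name,tag):
    d=read_camera(name); cv2.imwrite(f'pics/{tag}.png',d['image'])
    np.savez(f'pics/{tag}.npz',K=np.array([[d['fx'],0,d['cx']],[0,d['fy'],d['cy']],[0,0,1]]),D=np.array(d['dist_coeffs'],float),T=np.array(d['world_to_cam']))
    return d
def ray(tag,uv):
    c=np.load(f'pics/{tag}.npz'); p=cv2.undistortPoints(np.array([[uv]],float),c['K'],c['D'])[0,0]
    R=c['T'][:3,:3];t=c['T'][:3,3]
    v=R.T@np.array([p[0],-p[1],-1]); return -R.T@t, v/np.linalg.norm(v)
def onz(tag,uv,z):
    o,v=ray(tag,uv); return o+v*(z-o[2])/v[2]
def tri(obs):
    A=0;b=0
    rs=[ray(*x) for x in obs]
    for o,v in rs:
        P=np.eye(3)-np.outer(v,v);A=A+P;b=b+P@o
    x=np.linalg.solve(A,b); return x,[np.linalg.norm((np.eye(3)-np.outer(v,v))@(x-o)) for o,v in rs]
def proj(tag,p):
    c=np.load(f'pics/{tag}.npz'); q=c['T'][:3,:3]@np.array(p,float)+c['T'][:3,3]
    return cv2.projectPoints(np.array([[q[0],-q[1],-q[2]]]),np.zeros(3),np.zeros(3),c['K'],c['D'])[0].ravel()
E
python3 - <<'E'
from h import *
for n in('scene','top'):snap(n,n+'0')
s=get_state();print(s)
for n in('scene0','top0'):
    a=np.load(f'pics/{n}.npz');print(ray(n,(320,200)),a['K'][0,0],a['D'])
E
```

```text
pics
{'clock': 0.1, 'joint_pos': array([-1.30156897e+00,  3.13932165e-01,  4.51110835e-02,  1.30361156e+00,
       -3.86357129e-05,  1.43119250e+00]), 'qvel': array([-0.00084735, -0.00108042,  0.00294233,  0.00030265, -0.00174308,
        0.0008107 ]), 'tau': array([ 3.84132931e-03, -4.81724024e+01,  2.99243993e+01,  1.27154414e-02,
       -5.40938208e-05,  1.13000996e-05]), 'tcp_pos': array([ 0.2284237 , -0.52712448,  0.19460175]), 'orientation': array([-8.15187335e-04,  9.79179452e-01,  2.02994904e-01, -7.22663269e-05]), 'wrist_force': array([-0.63816869, -0.12184611,  0.64323197]), 'ft_torque': array([ 0.03953397, -0.00914812,  0.01325551]), 'grip_force': 0.0, 'finger_gap': 0.085766137210746}
(array([0.0234645 , 0.57078482, 0.77808442]), array([ 0.54383882, -0.42708639, -0.72238256])) 464.98233375744866 [-0.09578669  0.          0.          0.          0.        ]
(array([0.50166794, 0.14782292, 1.04564709]), array([ 0.07734527, -0.01658485, -0.99686642])) 419.9414218365024 [-0.07212962  0.          0.          0.          0.        ]
```

View pics/scene0.png

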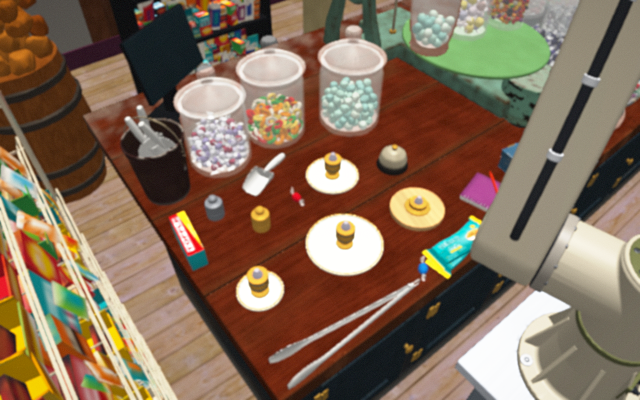

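View pics/top0.png

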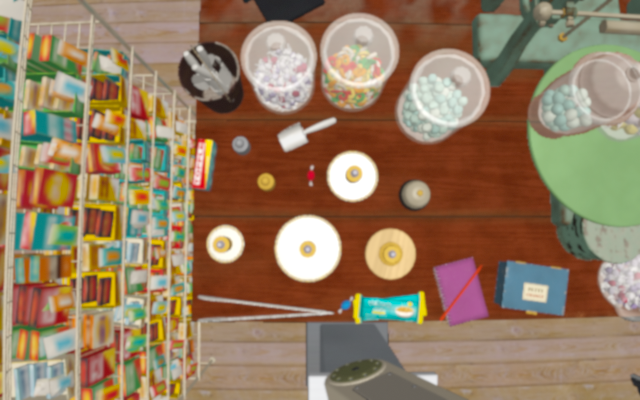

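The scene view shows the foot at (418,207), large tray (345,240), medium (333,173), small (260,288) and the bell at (392,158). There are two knob candidates: a brass one at (261,219) and a grey one at (214,207). The brass one fits, since grey is excluded. I'll confirm that in enlarged crops.

Run:
```python
import cv2
a=cv2.imread('pics/top0.png')[125:300,195:435]
cv2.imwrite('pics/topc.png',cv2.resize(a,None,fx=3.3,fy=3.3,interpolation=cv2.INTER_CUBIC))
a=cv2.imread('pics/scene0.png')[140:320,200:460]
cv2.imwrite('pics/scenec.png',cv2.resize(a,None,fx=3,fy=3,interpolation=cv2.INTER_CUBIC))
```

```text
(no output)
```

View pics/topc.png

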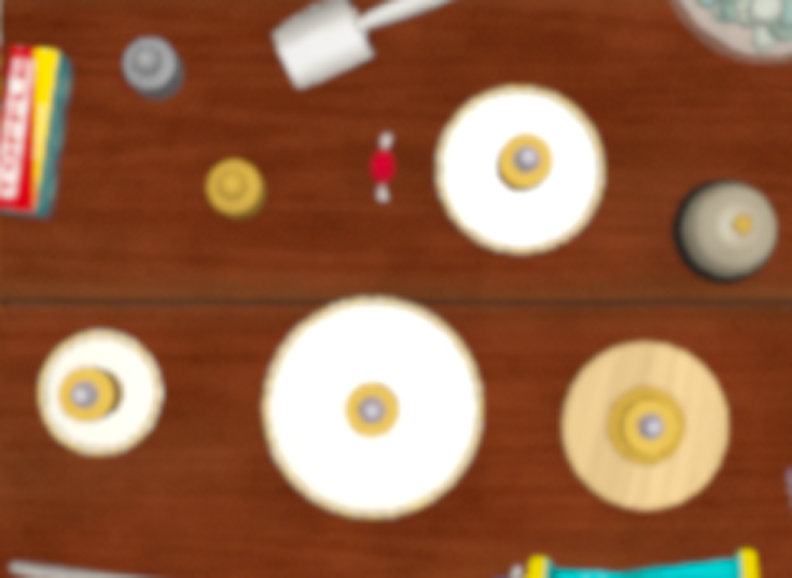

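View pics/scenec.png

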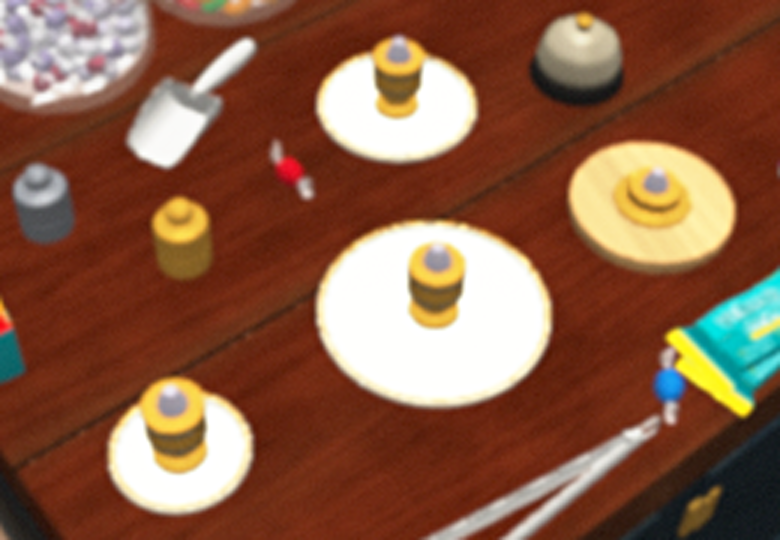

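The crops confirm it: the brass knob is the one at topc (235,187), and the grey lookalike is at (150,67). The spigot tips in the top crop are large (372,410), medium (526,158), small (84,395) and foot (651,427).

Run:
```python
from h import *
T=lambda u,v:('top0',(195+(u+.5)/3.3-.5,125+(v+.5)/3.3-.5))
S=lambda u,v:('scene0',(200+(u+.5)/3-.5,140+(v+.5)/3-.5))
for n,t,s,z in[('large',(372,410),(437,247),.089),('med',(527,158),(398,42),.089),('small',(84,395),(170,388),.089),('foot',(651,427),(656,173),.045),('fin',(234,181),(180,205),.0575)]:
    x,e=tri([T(*t),S(*s)]);print(n,x.round(4),np.round(e,4),onz(*T(*t),z).round(4),onz(*S(*s),z).round(4),'R',np.hypot(*x[:2]).round(3))
# white discs: fit ellipse centre in top
im=cv2.imread('pics/top0.png').astype(int)
m=((im.min(2)>190)).astype(np.uint8)
for n,(u,v),z,d in[('large',(307,248),.025,.16),('med',(352,176),.025,.124),('small',(225,244),.025,.09)]:
    k=np.zeros_like(m);cv2.circle(k,(u,v),38,1,-1)
    c=max(cv2.findContours(m*k,0,1)[0],key=cv2.contourArea)
    e=cv2.fitEllipse(cv2.convexHull(c));print(n,e,onz('top0',e[0],z).round(4))
print('foot disc',onz(*T(646,425),.014),'fin cyl',onz(*T(235,185),.038))
for n,t,z in[('bell',(742,224),.064),('sweet',(382,166),.02),('grey',(148,62),.058),('carton',(45,130),.05),('bag',(640,560),.03)]:print(n,onz(*T(*t),z).round(3))
```

```text
large [0.4647 0.1604 0.0891] [0. 0.] [0.4647 0.1604 0.089 ] [0.4647 0.1603 0.089 ] R 0.492
med [0.6393 0.0531 0.0903] [0. 0.] [0.6394 0.0529 0.089 ] [0.6405 0.0521 0.089 ] R 0.641
small [0.4748 0.3594 0.0893] [0.0008 0.0008] [0.4743 0.3589 0.089 ] [0.4755 0.3599 0.089 ] R 0.596
foot [ 0.4505 -0.0402  0.045 ] [0.0003 0.0003] [ 0.4507 -0.04    0.045 ] [ 0.4504 -0.0404  0.045 ] R 0.452
fin [0.6266 0.2601 0.0557] [0.0007 0.0007] [0.6268 0.2604 0.0575] [0.6246 0.2604 0.0575] R 0.678
large ((307.5736083984375, 248.01271057128906), (62.90082550048828, 63.09766387939453), 12.853042602539062) [0.4643 0.1608 0.025 ]
med ((352.0200500488281, 175.95738220214844), (46.92366027832031, 47.500282287597656), 128.45294189453125) [0.6402 0.0524 0.025 ]
small ((224.84442138671875, 243.55288696289062), (33.10621643066406, 33.70531463623047), 36.65108871459961) [0.4745 0.3615 0.025 ]
foot disc [ 0.45064991 -0.04210844  0.014     ] fin cyl [0.6263257 0.2618891 0.038    ]
bell [ 0.596 -0.104  0.064]
sweet [0.643 0.154 0.02 ]
grey [0.713 0.324 0.058]
carton [0.665 0.4   0.05 ]
bag [ 0.354 -0.034  0.03 ]
```

All the measured heights match (89, 89, 89, 45 and about 57 mm) and every part is in reach. The large tray is at (.4645,.1605), medium (.640,.0525), small (.4745,.360), foot (.4505,-.040) and knob (.6265,.261). I'm moving above the large tray now.

>>> send_rows(
  increments=[
    {"dx": 0.63, "dy": 1.84, "dz": 0, "roll": 0.56, "claw": 1},
    {"dx": 1.26, "dy": 3.67, "dz": 0, "roll": 1.11, "claw": 1},
    {"dx": 1.88, "dy": 5.51, "dz": 0, "roll": 1.67, "claw": 1},
    {"dx": 2.51, "dy": 7.34, "dz": 0, "roll": 2.22, "claw": 1},
    {"dx": 3.14, "dy": 9.18, "dz": 0, "roll": 2.78, "claw": 1},
  ],
  grip_force=60,
)

```text
clock: 0.72
tcp_pos: [0.3072, -0.2964, 0.1951]
orientation: [-0.0, 0.921, 0.389, 0.0]
wrist_force: [0.2, -0.7, 0.6]
finger_gap: 0.0857
grip_force: 0.0
```

>>> send_rows(
  increments=[
    {"dx": 0.63, "dy": 1.84, "dz": 0, "roll": 0.56, "claw": 1},
    {"dx": 1.26, "dy": 3.67, "dz": 0, "roll": 1.11, "claw": 1},
    {"dx": 1.88, "dy": 5.51, "dz": 0, "roll": 1.67, "claw": 1},
    {"dx": 2.51, "dy": 7.34, "dz": 0, "roll": 2.22, "claw": 1},
    {"dx": 3.14, "dy": 9.18, "dz": 0, "roll": 2.78, "claw": 1},
  ],
)

```text
clock: 1.35
tcp_pos: [0.3857, -0.0671, 0.1953]
orientation: [0.0, 0.829, 0.559, 0.0]
wrist_force: [1.4, -0.2, 0.7]
finger_gap: 0.0853
grip_force: 0.0
```

>>> send_rows(
  increments=[
    {"dx": 0.63, "dy": 1.84, "dz": 0, "roll": 0.56, "claw": 1},
    {"dx": 1.26, "dy": 3.67, "dz": 0, "roll": 1.11, "claw": 1},
    {"dx": 1.88, "dy": 5.51, "dz": 0, "roll": 1.67, "claw": 1},
    {"dx": 2.51, "dy": 7.34, "dz": 0, "roll": 2.22, "claw": 1},
    {"dx": 3.14, "dy": 9.18, "dz": 0, "roll": 2.78, "claw": 1},
  ],
)

```text
clock: 1.98
tcp_pos: [0.4641, 0.1625, 0.1951]
orientation: [-0.0, 0.705, 0.709, -0.0]
wrist_force: [0.5, 0.1, -0.5]
finger_gap: 0.0854
grip_force: 0.0
```

>>> send_rows(
  increments=[
    {"dx": 0, "dy": -0.08, "dz": -1.5, "roll": 0, "claw": 1},
    {"dx": 0, "dy": -0.08, "dz": -3, "roll": 0, "claw": 1},
    {"dx": 0, "dy": -0.08, "dz": -4.5, "roll": 0, "claw": 1},
    {"dx": 0, "dy": -0.08, "dz": -5.6, "roll": 0, "claw": 1},
    {"dx": 0, "dy": -0.08, "dz": -6.16, "roll": 0, "claw": 1},
  ],
)

```text
clock: 2.6
tcp_pos: [0.4626, 0.1586, 0.0396]
orientation: [-0.001, 0.706, 0.708, -0.001]
wrist_force: [0.1, -0.7, -0.1]
finger_gap: 0.0854
grip_force: 0.0
```

>>> send_rows(
  increments=[
    {"claw": -1},
    {"claw": -1},
    {"claw": -1},
    {"claw": -1},
    {"claw": -1},
  ],
)

```text
schema error: expected keys dx, dy, dz, roll, claw
```

>>> send_rows(
  increments=[
    {"claw": -1},
    {"claw": -1},
    {"claw": -1},
    {"claw": -1},
    {"claw": -1},
  ],
)

```text
schema error: expected keys dx, dy, dz, roll, claw
```

>>> send_rows(
  increments=[
    {"dx": 0, "dy": 0, "dz": 0, "roll": 0, "claw": -1},
    {"dx": 0, "dy": 0, "dz": 0, "roll": 0, "claw": -1},
    {"dx": 0, "dy": 0, "dz": 0, "roll": 0, "claw": -1},
    {"dx": 0, "dy": 0, "dz": 0, "roll": 0, "claw": -1},
    {"dx": 0, "dy": 0, "dz": 0, "roll": 0, "claw": -1},
  ],
)

```text
clock: 3.22
tcp_pos: [0.4641, 0.159, 0.0424]
orientation: [0.0, 0.706, 0.708, 0.0]
wrist_force: [-1.9, 0.0, 5.0]
finger_gap: 0.0132
grip_force: 58.6
```

>>> send_rows(
  increments=[
    {"dx": 0, "dy": 0, "dz": 0, "roll": 0, "claw": -1},
    {"dx": 0, "dy": 0, "dz": 0, "roll": 0, "claw": -1},
    {"dx": 0, "dy": 0, "dz": 0, "roll": 0, "claw": -1},
    {"dx": 0, "dy": 0, "dz": 0.2, "roll": 0, "claw": -1},
    {"dx": 0, "dy": 0, "dz": 0.5, "roll": 0, "claw": -1},
  ],
)

```text
clock: 3.85
tcp_pos: [0.4635, 0.1587, 0.0539]
orientation: [-0.0, 0.706, 0.708, -0.0]
wrist_force: [-0.1, 0.6, -3.6]
finger_gap: 0.0124
grip_force: 58.6
```

Run:
```python
from h import *
snap('wrist','w1');s=get_state();print(s['tcp_pos'],s['wrist_force'],s['ft_torque'],s['finger_gap'],s['grip_force'])
```

```text
[0.46438985 0.15886811 0.05504282] [ 1.24340235  0.1481533  -2.58009815] [ 0.0422749   0.01862882 -0.00118648] 0.012584479815823323 58.69851741241291
```

View pics/w1.png

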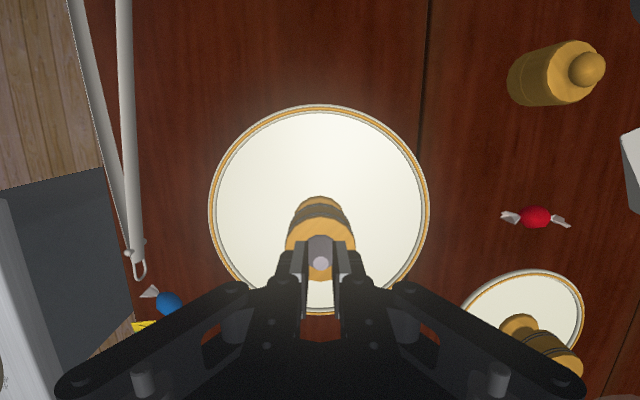

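The wrist view shows the fingers closed on the spigot (about (320,262)) and the collar below them, not on the collar. I'll check where the fingertips really are against the TCP reading.

Run:
```python
from h import *
snap('scene','s1');snap('top','t1')
t=get_state()['tcp_pos'];print(t)
for dz in(0,.02,.04,.06):print('tcp+',dz,proj('w1',t+[0,0,dz]),proj('s1',t+[0,0,dz]))
c=np.load('pics/w1.npz')['T'];print('cam',-c[:3,:3].T@c[:3,3])
for b in(0,.012):print(b,'tip',proj('w1',[.4645,.1605,.089+b]),'coll',proj('w1',[.4645,.1605,.074+b]),'rims',[proj('w1',[.4645+x,.1605+y,.027+b]).round() for x,y in((.08,0),(-.08,0),(0,.08),(0,-.08))])
a=cv2.imread('pics/s1.png')[160:300,270:430]
b=cv2.imread('pics/w1.png')[180:330,220:420]
f=lambda i:cv2.resize(i,(400,300),interpolation=2)
cv2.imwrite('pics/c1.png',np.hstack([f(a),f(b)]))
```

```text
[0.46456739 0.15890683 0.05438144]
tcp+ 0 [321.42186791 229.59112809] [345.11840852 232.97628651]
tcp+ 0.02 [321.49465002 241.88712382] [345.59450505 226.54726087]
tcp+ 0.04 [321.58516503 257.23841274] [346.08491939 219.90997152]
tcp+ 0.06 [321.70066442 276.92509292] [346.59024407 213.05495583]
cam [0.46390099 0.22889692 0.23325808]
0 tip [321.44714507 250.083969  ] coll [321.39058945 239.15516907] rims [array([427., 215.]), array([215., 214.]), array([322., 102.]), array([321., 305.])]
0.012 tip [321.50014182 260.35849749] coll [321.43504656 247.74297818] rims [array([433., 220.]), array([209., 219.]), array([322., 101.]), array([321., 315.])]
```

View pics/c1.png

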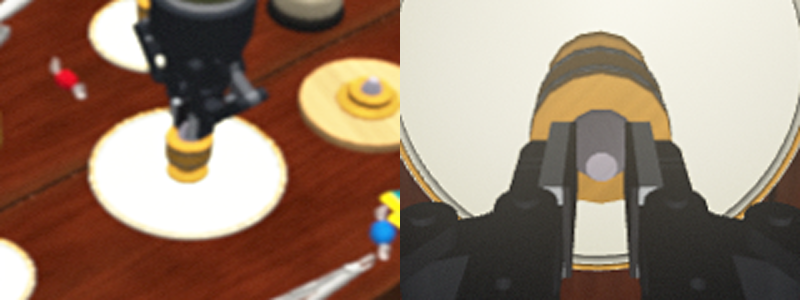

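The tray is lifted 12 mm by its spigot. The fingertips appear to sit about 35 mm above the reported TCP, so I'll put the tray back, withdraw, and measure the fingertips directly with the gap near 40 mm.

>>> send_rows(
  increments=[
    {"dx": 0, "dy": 0, "dz": -0.25, "roll": 0, "claw": -1},
    {"dx": 0, "dy": 0, "dz": -0.47, "roll": 0, "claw": -1},
    {"dx": 0, "dy": 0, "dz": -0.47, "roll": 0, "claw": -1},
    {"dx": 0, "dy": 0, "dz": -0.47, "roll": 0, "claw": 0},
    {"dx": 0, "dy": 0, "dz": -0.47, "roll": 0, "claw": 0},
  ],
)

```text
clock: 4.62
tcp_pos: [0.4644, 0.1589, 0.0421]
orientation: [0.0, 0.706, 0.708, 0.0]
wrist_force: [-0.2, -0.2, -0.4]
finger_gap: 0.0424
grip_force: 0.0
```

>>> send_rows(
  increments=[
    {"dx": 0, "dy": 0, "dz": 0, "roll": 0, "claw": 0},
    {"dx": 0, "dy": 0, "dz": 1, "roll": 0, "claw": 0},
    {"dx": 0, "dy": 0, "dz": 2, "roll": 0, "claw": 0},
    {"dx": 0, "dy": 0, "dz": 3, "roll": 0, "claw": 0},
    {"dx": 0, "dy": 0, "dz": 3, "roll": 0, "claw": 0},
  ],
)

```text
clock: 5.25
tcp_pos: [0.4658, 0.1591, 0.1189]
orientation: [0.001, 0.706, 0.708, 0.002]
wrist_force: [0.2, 0.4, -0.4]
finger_gap: 0.0424
grip_force: 0.0
```

Run:
```python
from h import *
w=snap('wrist','w2')['image'];s=snap('scene','s2')['image'];snap('top','t2')
g=get_state();t=g['tcp_pos'];print(t,g['finger_gap'],g['orientation'],g['wrist_force'])
for dx in(-.02,.02):
  for dy in(-.011,.011):print(dx,dy,[proj(k,t+[dx,dy,0]).round(1) for k in('w2','s2')],[proj(k,t+[dx,dy,.035]).round(1) for k in('w2','s2')])
f=lambda i:cv2.resize(i,(400,600),interpolation=2)
cv2.imwrite('pics/c2.png',np.hstack([f(s[140:290,300:400]),f(w[150:390,240:400])]))
```

```text
[0.46351294 0.15872286 0.11624393] 0.04254591305651983 [-3.11081067e-04  7.06247649e-01  7.07964648e-01 -4.68570467e-04] [ 0.0557893  -0.24676387  0.08854004]
-0.02 -0.011 [array([287.1, 243.7]), array([358.2, 216.3])] [array([280.6, 269. ]), array([359.5, 203.7])]
-0.02 0.011 [array([286.1, 213.1]), array([349.4, 221.5])] [array([279., 233.]), array([350.4, 209. ])]
0.02 -0.011 [array([345.6, 243.8]), array([344.8, 204.1])] [array([351. , 269.1]), array([345.7, 191.5])]
0.02 0.011 [array([346.6, 213.2]), array([336.1, 209.1])] [array([352.4, 233.1]), array([336.7, 196.5])]
```

View pics/c2.png

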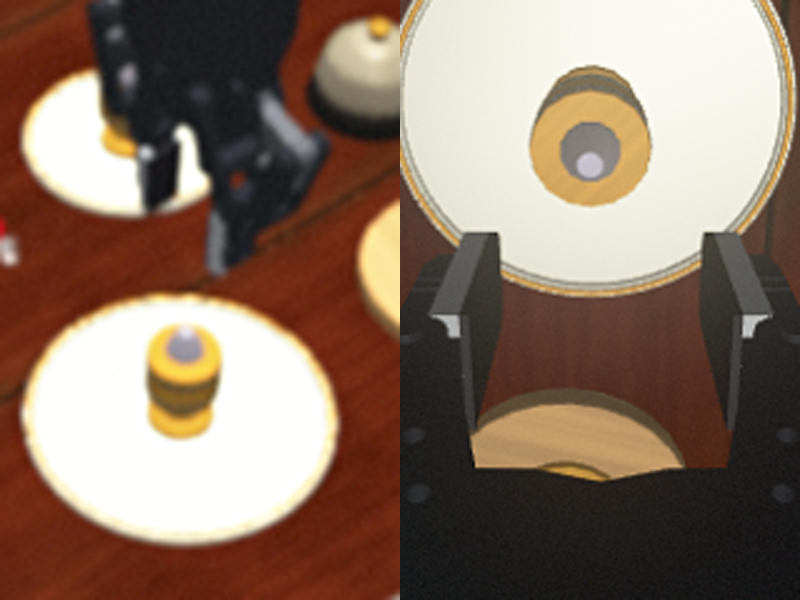

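Run:
```python
from h import *
for a,b in(((280,243),(352,207)),((361,243),(338,192))):
    x,e=tri([('w2',a),('s2',b)]);print(x-[.4645,.159,.1165],e)
# tray after regrasp, via wrist view + top
x,e=tri([('w2',(240+188*.4,150+163*.4)),('s2',(300+183/4,140+330/4))]);print('tip',x,e)
```

```text
[-0.02028596  0.00608262  0.03678685] [np.float64(0.00037317014773824897), np.float64(0.00037317014773826117)]
[0.02279961 0.00604664 0.04022792] [np.float64(0.0011827889512247996), np.float64(0.0011827889512246944)]
tip [0.46267091 0.16013948 0.08970091] [np.float64(0.0007582886812928837), np.float64(0.0007582886812929049)]
```

Triangulated, the fingertips are about 38 mm above the reported TCP at this gap, and the tray stands back in place with its tip at z .090. I'll use that offset and grasp the collar with TCP z at about .006.

>>> send_rows(
  increments=[
    {"dx": 0, "dy": 0.12, "dz": 0, "roll": 0, "claw": 1},
    {"dx": 0, "dy": 0.12, "dz": -1.2, "roll": 0, "claw": 1},
    {"dx": 0, "dy": 0.12, "dz": -2.5, "roll": 0, "claw": 1},
    {"dx": 0, "dy": 0.12, "dz": -3.6, "roll": 0, "claw": 1},
    {"dx": 0, "dy": 0.12, "dz": -4.4, "roll": 0, "claw": 1},
  ],
)

```text
clock: 6.02
tcp_pos: [0.4626, 0.1618, 0.0051]
orientation: [-0.001, 0.706, 0.708, -0.001]
wrist_force: [0.7, -0.1, -0.3]
finger_gap: 0.0854
grip_force: 0.0
```

>>> send_rows(
  increments=[
    {"dx": 0, "dy": 0, "dz": 0, "roll": 0, "claw": -1},
    {"dx": 0, "dy": 0, "dz": 0, "roll": 0, "claw": -1},
    {"dx": 0, "dy": 0, "dz": 0, "roll": 0, "claw": -1},
    {"dx": 0, "dy": 0, "dz": 0, "roll": 0, "claw": -1},
    {"dx": 0, "dy": 0, "dz": 0, "roll": 0, "claw": -1},
  ],
)

```text
clock: 6.65
tcp_pos: [0.4646, 0.162, 0.0082]
orientation: [0.0, 0.706, 0.708, 0.001]
wrist_force: [-3.4, 0.1, 5.7]
finger_gap: 0.0382
grip_force: 60.5
```

>>> send_rows(
  increments=[
    {"dx": 0, "dy": 0, "dz": 0.6, "roll": 0, "claw": -1},
    {"dx": 0, "dy": 0, "dz": 1.6, "roll": 0, "claw": -1},
    {"dx": 0, "dy": 0, "dz": 2.8, "roll": 0, "claw": -1},
    {"dx": -0.1, "dy": -1, "dz": 2.8, "roll": 0, "claw": -1},
    {"dx": -0.15, "dy": -2, "dz": 2.8, "roll": 0, "claw": -1},
  ],
)

```text
clock: 7.28
tcp_pos: [0.4606, 0.1115, 0.0782]
orientation: [0.001, 0.706, 0.708, 0.0]
wrist_force: [-0.6, 0.4, -3.9]
finger_gap: 0.0387
grip_force: 61.2
```

>>> send_rows(
  increments=[
    {"dx": -0.1, "dy": -1.5, "dz": 0, "roll": 0, "claw": -1},
    {"dx": -0.2, "dy": -3, "dz": 0, "roll": 0, "claw": -1},
    {"dx": -0.3, "dy": -4.5, "dz": 0, "roll": 0, "claw": -1},
    {"dx": -0.39, "dy": -5.5, "dz": 0, "roll": 0, "claw": -1},
    {"dx": -0.39, "dy": -6, "dz": 0, "roll": 0, "claw": -1},
  ],
)

```text
clock: 7.9
tcp_pos: [0.4505, -0.0393, 0.0776]
orientation: [0.0, 0.707, 0.707, 0.0]
wrist_force: [0.9, -0.2, -3.7]
finger_gap: 0.0383
grip_force: 61.2
```

Run:
```python
from h import *
w=snap('wrist','w3')['image'];s=snap('scene','s3')['image'];t=snap('top','t3')['image']
g=get_state();print(g['tcp_pos'],g['finger_gap'],g['wrist_force'],g['ft_torque'])
f=lambda i:cv2.resize(i,(400,300),interpolation=2)
cv2.imwrite('pics/c3.png',np.vstack([np.hstack([f(s[140:260,340:500]),f(t[200:320,320:480])]),np.hstack([f(w),f(w[150:300,220:420])])]))
```

```text
[ 0.45074192 -0.03818269  0.07740416] 0.03843498689770749 [-0.89220622  0.81294326 -2.81214132] [-0.02268099 -0.02491282  0.01352604]
```

View pics/c3.png

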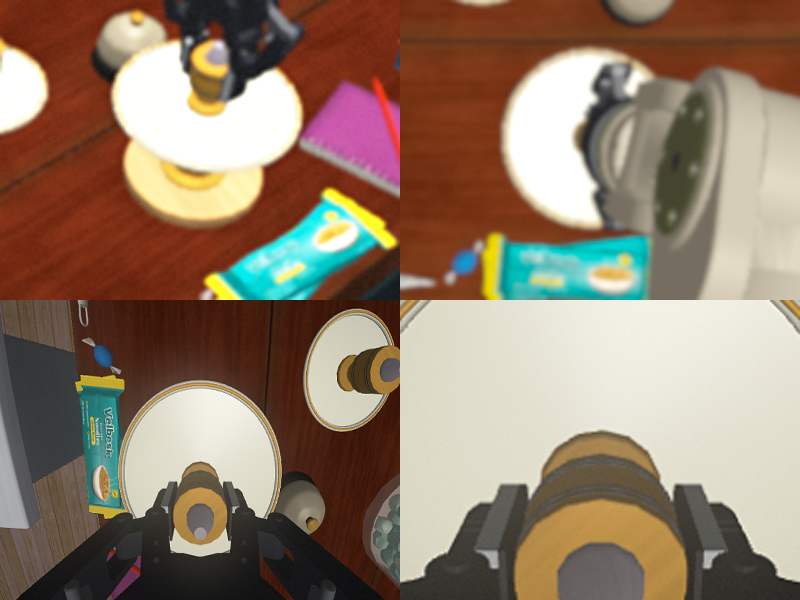

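The large tray is held level above the foot in all views. Lowering it now.

>>> send_rows(
  increments=[
    {"dx": 0, "dy": 0, "dz": -0.4, "roll": 0, "claw": -1},
    {"dx": 0, "dy": 0, "dz": -0.8, "roll": 0, "claw": -1},
    {"dx": 0, "dy": 0, "dz": -1.1, "roll": 0, "claw": -1},
    {"dx": 0, "dy": 0, "dz": -1.3, "roll": 0, "claw": -1},
    {"dx": 0, "dy": 0, "dz": -1.5, "roll": 0, "claw": -1},
  ],
)

```text
clock: 8.68
tcp_pos: [0.4506, -0.0382, 0.0393]
orientation: [0.0, 0.706, 0.708, -0.0]
wrist_force: [-0.7, -0.5, -3.2]
finger_gap: 0.0382
grip_force: 61.2
```

>>> send_rows(
  increments=[
    {"dx": 0, "dy": 0, "dz": -0.05, "roll": 0, "claw": -1},
    {"dx": 0, "dy": 0, "dz": -0.1, "roll": 0, "claw": -1},
    {"dx": 0, "dy": 0, "dz": -0.1, "roll": 0, "claw": -1},
    {"dx": 0, "dy": 0, "dz": -0.1, "roll": 0, "claw": -1},
    {"dx": 0, "dy": 0, "dz": -0.1, "roll": 0, "claw": -1},
  ],
)

```text
clock: 9.3
tcp_pos: [0.4504, -0.0383, 0.0382]
orientation: [0.0, 0.706, 0.708, 0.0]
wrist_force: [-3.3, 0.3, 5.3]
finger_gap: 0.0382
grip_force: 62.1
```

Seated: contact came at exactly the expected height. Release, rise, and go to the medium tray.

>>> send_rows(
  increments=[
    {"dx": 0, "dy": 0, "dz": 0, "roll": 0, "claw": 1},
    {"dx": 0, "dy": 0, "dz": 0, "roll": 0, "claw": 1},
    {"dx": 0, "dy": 0, "dz": 0, "roll": 0, "claw": 1},
    {"dx": 0, "dy": 0, "dz": 1.5, "roll": 0, "claw": 1},
    {"dx": 0, "dy": 0, "dz": 3.2, "roll": 0, "claw": 1},
  ],
)

```text
clock: 9.93
tcp_pos: [0.4498, -0.0379, 0.1174]
orientation: [-0.001, 0.706, 0.708, -0.0]
wrist_force: [0.8, -0.5, 0.4]
finger_gap: 0.0853
grip_force: 0.0
```

>>> send_rows(
  increments=[
    {"dx": 1.5, "dy": 0.72, "dz": 0, "roll": 0, "claw": 1},
    {"dx": 3.3, "dy": 1.6, "dz": 0, "roll": 0, "claw": 1},
    {"dx": 5.1, "dy": 2.5, "dz": 0, "roll": 0, "claw": 1},
    {"dx": 6.9, "dy": 3.4, "dz": 0, "roll": 0, "claw": 1},
    {"dx": 7.58, "dy": 3.68, "dz": 0, "roll": 0, "claw": 1},
  ],
)

```text
clock: 10.55
tcp_pos: [0.6424, 0.0553, 0.1164]
orientation: [0.0, 0.706, 0.709, 0.0]
wrist_force: [-1.0, -0.4, 1.2]
finger_gap: 0.0853
grip_force: 0.0
```

Run:
```python
from h import *
w=snap('wrist','w4')['image'];s=snap('scene','s4')['image'];t=snap('top','t4')['image']
g=get_state();print(g['tcp_pos'],g['finger_gap'],g['wrist_force'])
print(proj('w4',[.64,.0525,.089]),proj('s4',[.4505,-.04,.119]))
f=lambda i:cv2.resize(i,(400,300),interpolation=2)
cv2.imwrite('pics/c4.png',np.hstack([f(s[140:260,340:500]),f(w)]))
```

```text
[0.64027555 0.0541772  0.11628812] 0.08519001188191387 [-0.44362941  0.15548437 -1.00379636]
[316.72811733 219.79451953] [423.78042164 172.79911789]
```

View pics/c4.png

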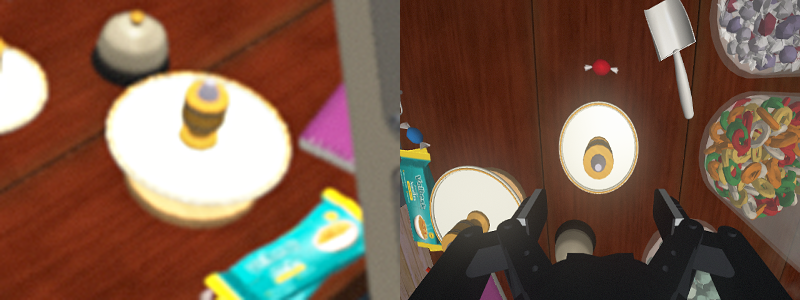

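The large tray is home: its tip at scene (423,175) matches the expected (424,173). The medium's tip at wrist (315,217) matches the prediction within 2 mm. Grasping the medium tray.

>>> send_rows(
  increments=[
    {"dx": 0, "dy": 0, "dz": -1.2, "roll": 0, "claw": 1},
    {"dx": 0, "dy": 0, "dz": -2.4, "roll": 0, "claw": 1},
    {"dx": 0, "dy": 0, "dz": -3.5, "roll": 0, "claw": 1},
    {"dx": 0, "dy": 0, "dz": -4.4, "roll": 0, "claw": 1},
    {"dx": 0, "dy": 0, "dz": -4.4, "roll": 0, "claw": 1},
  ],
)

```text
clock: 11.32
tcp_pos: [0.6371, 0.0533, 0.0054]
orientation: [-0.002, 0.706, 0.708, -0.002]
wrist_force: [-0.3, 0.5, 0.2]
finger_gap: 0.0849
grip_force: 0.0
```

>>> send_rows(
  increments=[
    {"dx": 0, "dy": 0, "dz": 0, "roll": 0, "claw": -1},
    {"dx": 0, "dy": 0, "dz": 0, "roll": 0, "claw": -1},
    {"dx": 0, "dy": 0, "dz": 0, "roll": 0, "claw": -1},
    {"dx": 0, "dy": 0, "dz": 0, "roll": 0, "claw": -1},
    {"dx": 0, "dy": 0, "dz": 0, "roll": 0, "claw": -1},
  ],
)

```text
clock: 11.95
tcp_pos: [0.6409, 0.0537, 0.0088]
orientation: [0.001, 0.706, 0.708, 0.001]
wrist_force: [-2.0, -0.6, 5.3]
finger_gap: 0.0389
grip_force: 60.1
```

>>> send_rows(
  increments=[
    {"dx": 0, "dy": 0, "dz": 0.6, "roll": 0, "claw": -1},
    {"dx": 0, "dy": 0, "dz": 1.8, "roll": 0, "claw": -1},
    {"dx": 0, "dy": 0, "dz": 3.2, "roll": 0, "claw": -1},
    {"dx": 0, "dy": 0, "dz": 4.8, "roll": 0, "claw": -1},
    {"dx": 0, "dy": 0, "dz": 5.8, "roll": 0, "claw": -1},
  ],
)

```text
clock: 12.58
tcp_pos: [0.6407, 0.0539, 0.1551]
orientation: [0.001, 0.706, 0.708, 0.001]
wrist_force: [0.9, -0.1, -2.0]
finger_gap: 0.0385
grip_force: 60.8
```

>>> send_rows(
  increments=[
    {"dx": -1.2, "dy": -0.6, "dz": 0, "roll": 0, "claw": -1},
    {"dx": -3, "dy": -1.45, "dz": 0, "roll": 0, "claw": -1},
    {"dx": -4.8, "dy": -2.33, "dz": 0, "roll": 0, "claw": -1},
    {"dx": -6.6, "dy": -3.2, "dz": 0, "roll": 0, "claw": -1},
    {"dx": -7.61, "dy": -3.7, "dz": 0, "roll": 0, "claw": -1},
  ],
)

```text
clock: 13.2
tcp_pos: [0.4473, -0.039, 0.1527]
orientation: [-0.0, 0.706, 0.708, -0.0]
wrist_force: [1.2, -0.2, -2.6]
finger_gap: 0.0385
grip_force: 61.3
```

Run:
```python
from h import *
w=snap('wrist','w5')['image'];s=snap('scene','s5')['image']
g=get_state();print(g['tcp_pos'],g['finger_gap'],g['wrist_force'],g['ft_torque'])
f=lambda i:cv2.resize(i,(400,300),interpolation=2)
cv2.imwrite('pics/c5.png',np.hstack([f(s[110:260,340:540]),f(w)]))
```

```text
[ 0.44690154 -0.03916106  0.15279924] 0.03855250901248679 [ 0.45257808  0.17784647 -2.40520196] [ 0.04425849 -0.04128927 -0.03130682]
```

View pics/c5.png

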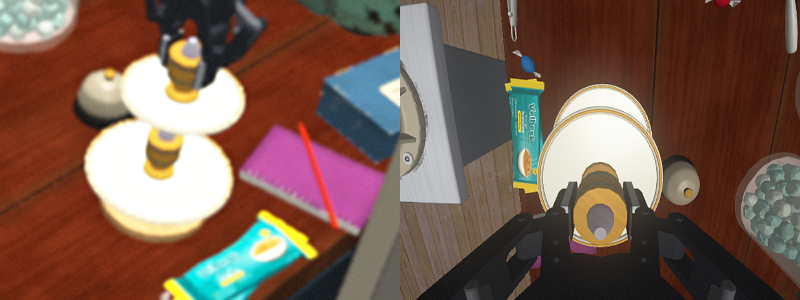

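>>> send_rows(
  increments=[
    {"dx": 0, "dy": 0, "dz": 0, "roll": 0, "claw": -1},
    {"dx": 0, "dy": 0, "dz": 0, "roll": 0, "claw": -1},
    {"dx": 0, "dy": 0, "dz": 0, "roll": 0, "claw": -1},
    {"dx": 0, "dy": 0, "dz": 0, "roll": 0, "claw": -1},
    {"dx": 0, "dy": 0, "dz": 0, "roll": 0, "claw": -1},
  ],
)

```text
clock: 13.92
tcp_pos: [0.4499, -0.0385, 0.152]
orientation: [-0.0, 0.706, 0.708, -0.0]
wrist_force: [0.3, -0.1, -2.6]
finger_gap: 0.0384
grip_force: 61.3
```

Settled on target. Lowering the medium tray.

>>> send_rows(
  increments=[
    {"dx": 0.02, "dy": 0, "dz": -0.4, "roll": 0, "claw": -1},
    {"dx": 0.02, "dy": 0, "dz": -0.8, "roll": 0, "claw": -1},
    {"dx": 0.02, "dy": 0, "dz": -1.1, "roll": 0, "claw": -1},
    {"dx": 0.02, "dy": 0, "dz": -1.3, "roll": 0, "claw": -1},
    {"dx": 0.02, "dy": 0, "dz": -1.5, "roll": 0, "claw": -1},
  ],
)

```text
clock: 14.55
tcp_pos: [0.4503, -0.0387, 0.1143]
orientation: [0.0, 0.706, 0.708, 0.0]
wrist_force: [-0.4, -0.3, -4.0]
finger_gap: 0.0386
grip_force: 61.3
```

>>> send_rows(
  increments=[
    {"dx": 0, "dy": 0, "dz": -0.06, "roll": 0, "claw": -1},
    {"dx": 0, "dy": 0, "dz": -0.12, "roll": 0, "claw": -1},
    {"dx": 0, "dy": 0, "dz": -0.12, "roll": 0, "claw": -1},
    {"dx": 0, "dy": 0, "dz": -0.12, "roll": 0, "claw": -1},
    {"dx": 0, "dy": 0, "dz": -0.12, "roll": 0, "claw": -1},
  ],
)

```text
clock: 15.18
tcp_pos: [0.4508, -0.0388, 0.1127]
orientation: [0.001, 0.706, 0.708, 0.0]
wrist_force: [-2.1, 2.3, 6.5]
finger_gap: 0.0383
grip_force: 62.3
```

>>> send_rows(
  increments=[
    {"dx": 0, "dy": 0, "dz": 0, "roll": 0, "claw": 1},
    {"dx": 0, "dy": 0, "dz": 0, "roll": 0, "claw": 1},
    {"dx": 0, "dy": 0, "dz": 0, "roll": 0, "claw": 1},
    {"dx": 0, "dy": 0, "dz": 1.5, "roll": 0, "claw": 1},
    {"dx": 0, "dy": 0, "dz": 3.2, "roll": 0, "claw": 1},
  ],
)

```text
clock: 15.8
tcp_pos: [0.4496, -0.0385, 0.1918]
orientation: [-0.001, 0.706, 0.708, -0.001]
wrist_force: [1.8, -0.0, 0.3]
finger_gap: 0.0856
grip_force: 0.0
```

>>> send_rows(
  increments=[
    {"dx": 0.1, "dy": 1.2, "dz": 0, "roll": 0, "claw": 1},
    {"dx": 0.2, "dy": 3, "dz": 0, "roll": 0, "claw": 1},
    {"dx": 0.3, "dy": 5, "dz": 0, "roll": 0, "claw": 1},
    {"dx": 0.4, "dy": 7, "dz": 0, "roll": 0, "claw": 1},
    {"dx": 0.5, "dy": 9, "dz": 0, "roll": 0, "claw": 1},
  ],
)

```text
clock: 16.42
tcp_pos: [0.4629, 0.1879, 0.1917]
orientation: [0.0, 0.706, 0.708, 0.0]
wrist_force: [0.9, -0.0, 0.2]
finger_gap: 0.0856
grip_force: 0.0
```

>>> send_rows(
  increments=[
    {"dx": 0.1, "dy": 2, "dz": 0, "roll": 0, "claw": 1},
    {"dx": 0.2, "dy": 4, "dz": 0, "roll": 0, "claw": 1},
    {"dx": 0.4, "dy": 6, "dz": 0, "roll": 0, "claw": 1},
    {"dx": 0.46, "dy": 7, "dz": 0, "roll": 0, "claw": 1},
    {"dx": 0.46, "dy": 7, "dz": 0, "roll": 0, "claw": 1},
  ],
)

```text
clock: 17.05
tcp_pos: [0.474, 0.3629, 0.1909]
orientation: [-0.0, 0.705, 0.709, -0.0]
wrist_force: [-1.0, 0.0, -0.8]
finger_gap: 0.0853
grip_force: 0.0
```

Run:
```python
from h import *
w=snap('wrist','w6')['image'];s=snap('scene','s6')['image'];snap('top','t6')
g=get_state();print(g['tcp_pos'],g['finger_gap'],g['wrist_force'])
print(proj('w6',[.4748,.3605,.089]),proj('s6',[.4505,-.04,.193]),proj('t6',[.4505,-.04,.193]))
f=lambda i:cv2.resize(i,(400,300),interpolation=2)
cv2.imwrite('pics/c6.png',np.hstack([f(s[110:260,340:540]),f(w)]))
```

```text
[0.47416082 0.36047927 0.19146785] 0.08549070790933158 [0.48429523 0.12245655 0.66471544]
[320.88747622 194.62133688] [429.98971339 145.41133604] [405.56313916 257.85933003]
```

View pics/c6.png

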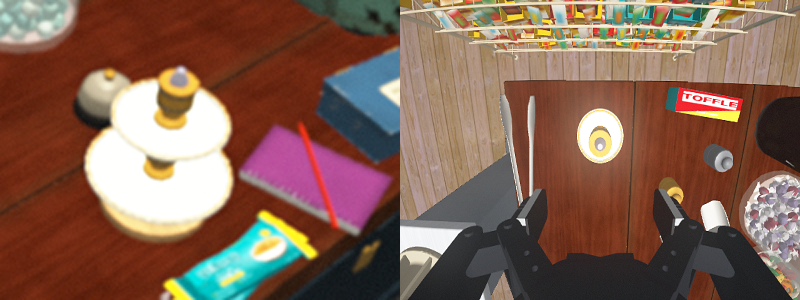

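The medium tray is home: its tip at (430.5,146.5) matches the expected (430,145). The small tray's tip at wrist (320,192) agrees too, so I'm grasping it.

>>> send_rows(
  increments=[
    {"dx": 0, "dy": 0.03, "dz": -1.6, "roll": 0, "claw": 1},
    {"dx": 0, "dy": 0.03, "dz": -3.4, "roll": 0, "claw": 1},
    {"dx": 0, "dy": 0.03, "dz": -5.2, "roll": 0, "claw": 1},
    {"dx": 0, "dy": 0.03, "dz": -6.6, "roll": 0, "claw": 1},
    {"dx": 0, "dy": 0.03, "dz": -7.42, "roll": 0, "claw": 1},
  ],
)

```text
clock: 17.82
tcp_pos: [0.4734, 0.3599, 0.0044]
orientation: [-0.0, 0.707, 0.707, -0.001]
wrist_force: [-0.4, -0.2, -0.2]
finger_gap: 0.0852
grip_force: 0.0
```

>>> send_rows(
  increments=[
    {"dx": 0, "dy": 0, "dz": 0, "roll": 0, "claw": 1},
    {"dx": 0, "dy": 0, "dz": 0, "roll": 0, "claw": -1},
    {"dx": 0, "dy": 0, "dz": 0, "roll": 0, "claw": -1},
    {"dx": 0, "dy": 0, "dz": 0, "roll": 0, "claw": -1},
    {"dx": 0, "dy": 0, "dz": 0, "roll": 0, "claw": -1},
  ],
)

```text
clock: 18.45
tcp_pos: [0.4753, 0.3626, 0.0078]
orientation: [0.001, 0.706, 0.708, 0.001]
wrist_force: [-1.3, -1.1, 5.8]
finger_gap: 0.0384
grip_force: 60.7
```

>>> send_rows(
  increments=[
    {"dx": 0, "dy": 0, "dz": 0, "roll": 0, "claw": -1},
    {"dx": 0, "dy": 0, "dz": 0.8, "roll": 0, "claw": -1},
    {"dx": 0, "dy": 0, "dz": 2.4, "roll": 0, "claw": -1},
    {"dx": 0, "dy": 0, "dz": 4.4, "roll": 0, "claw": -1},
    {"dx": 0, "dy": 0, "dz": 6.4, "roll": 0, "claw": -1},
  ],
)

```text
clock: 19.08
tcp_pos: [0.4738, 0.3619, 0.1674]
orientation: [-0.0, 0.706, 0.708, -0.0]
wrist_force: [1.3, -0.2, -1.2]
finger_gap: 0.0388
grip_force: 60.6
```

>>> send_rows(
  increments=[
    {"dx": -0.05, "dy": -1, "dz": 1.2, "roll": 0, "claw": -1},
    {"dx": -0.15, "dy": -2.6, "dz": 2.5, "roll": 0, "claw": -1},
    {"dx": -0.3, "dy": -4.5, "dz": 2.5, "roll": 0, "claw": -1},
    {"dx": -0.4, "dy": -6.5, "dz": 2.5, "roll": 0, "claw": -1},
    {"dx": -0.5, "dy": -8.5, "dz": 2.5, "roll": 0, "claw": -1},
  ],
)

```text
clock: 19.7
tcp_pos: [0.4613, 0.1482, 0.2287]
orientation: [0.0, 0.706, 0.708, 0.0]
wrist_force: [1.0, -0.8, -1.4]
finger_gap: 0.0383
grip_force: 60.7
```

>>> send_rows(
  increments=[
    {"dx": -0.1, "dy": -2, "dz": 0, "roll": 0, "claw": -1},
    {"dx": -0.2, "dy": -4, "dz": 0, "roll": 0, "claw": -1},
    {"dx": -0.35, "dy": -5.8, "dz": 0, "roll": 0, "claw": -1},
    {"dx": -0.45, "dy": -7, "dz": 0, "roll": 0, "claw": -1},
    {"dx": -0.45, "dy": -7.52, "dz": 0, "roll": 0, "claw": -1},
  ],
)

```text
clock: 20.32
tcp_pos: [0.4502, -0.0397, 0.2287]
orientation: [-0.0, 0.707, 0.707, 0.0]
wrist_force: [-0.1, -0.0, -1.5]
finger_gap: 0.0388
grip_force: 60.7
```

>>> send_rows(
  increments=[
    {"dx": 0, "dy": 0, "dz": 0, "roll": 0, "claw": -1},
    {"dx": 0, "dy": 0, "dz": 0, "roll": 0, "claw": -1},
    {"dx": 0, "dy": 0, "dz": 0, "roll": 0, "claw": -1},
    {"dx": 0, "dy": 0, "dz": 0, "roll": 0, "claw": -1},
    {"dx": 0, "dy": 0, "dz": 0, "roll": 0, "claw": -1},
  ],
)

```text
clock: 20.95
tcp_pos: [0.4506, -0.038, 0.2287]
orientation: [0.0, 0.706, 0.708, 0.0]
wrist_force: [0.1, -0.5, -3.5]
finger_gap: 0.0386
grip_force: 60.7
```

Run:
```python
from h import *
w=snap('wrist','w7')['image'];s=snap('scene','s7')['image']
g=get_state();print(g['tcp_pos'],g['finger_gap'],g['wrist_force'],g['ft_torque'])
f=lambda i:cv2.resize(i,(400,300),interpolation=2)
cv2.imwrite('pics/c7.png',np.hstack([f(s[80:230,340:540]),f(w)]))
```

```text
[ 0.45058582 -0.03822097  0.22867781] 0.03823355215979866 [ 0.32943007  0.28490963 -2.08225723] [ 0.00237561 -0.01232082 -0.00789905]
```

View pics/c7.png

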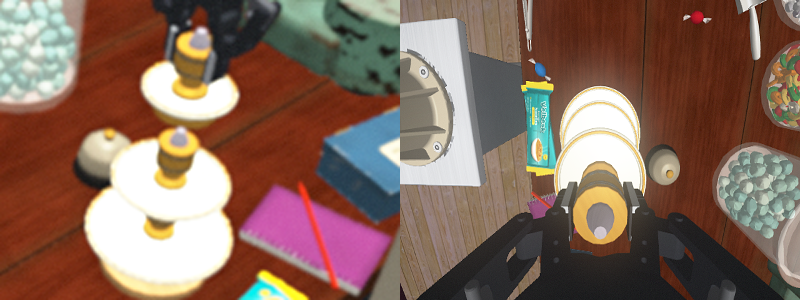

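The small tray is level and lined up above the stack. Lowering it.

>>> send_rows(
  increments=[
    {"dx": 0, "dy": 0, "dz": -0.4, "roll": 0, "claw": -1},
    {"dx": 0, "dy": 0, "dz": -0.8, "roll": 0, "claw": -1},
    {"dx": 0, "dy": 0, "dz": -1.1, "roll": 0, "claw": -1},
    {"dx": 0, "dy": 0, "dz": -1.4, "roll": 0, "claw": -1},
    {"dx": 0, "dy": 0, "dz": -1.63, "roll": 0, "claw": -1},
  ],
)

```text
clock: 21.68
tcp_pos: [0.4504, -0.0384, 0.1873]
orientation: [-0.0, 0.706, 0.708, -0.0]
wrist_force: [-0.2, 0.6, -2.1]
finger_gap: 0.0384
grip_force: 60.7
```

>>> send_rows(
  increments=[
    {"dx": 0, "dy": 0, "dz": -0.06, "roll": 0, "claw": -1},
    {"dx": 0, "dy": 0, "dz": -0.12, "roll": 0, "claw": -1},
    {"dx": 0, "dy": 0, "dz": -0.12, "roll": 0, "claw": -1},
    {"dx": 0, "dy": 0, "dz": -0.12, "roll": 0, "claw": -1},
    {"dx": 0, "dy": 0, "dz": -0.12, "roll": 0, "claw": -1},
  ],
)

```text
clock: 22.3
tcp_pos: [0.451, -0.0385, 0.1857]
orientation: [0.001, 0.706, 0.708, 0.0]
wrist_force: [-1.5, 1.3, 5.5]
finger_gap: 0.0385
grip_force: 61.3
```

>>> send_rows(
  increments=[
    {"dx": 0, "dy": 0, "dz": 0, "roll": 0, "claw": 1},
    {"dx": 0, "dy": 0, "dz": 0, "roll": 0, "claw": 1},
    {"dx": 0, "dy": 0, "dz": 0, "roll": 0, "claw": 1},
    {"dx": 0, "dy": 0, "dz": 1.5, "roll": 0, "claw": 1},
    {"dx": 0, "dy": 0, "dz": 3.2, "roll": 0, "claw": 1},
  ],
)

```text
clock: 22.92
tcp_pos: [0.4499, -0.0383, 0.2651]
orientation: [-0.001, 0.706, 0.708, -0.001]
wrist_force: [1.0, 0.2, 0.7]
finger_gap: 0.0852
grip_force: 0.0
```

>>> send_rows(
  increments=[
    {"dx": 0.5, "dy": 1, "dz": 0, "roll": 0, "claw": 1},
    {"dx": 1.4, "dy": 2.5, "dz": 0, "roll": 0, "claw": 1},
    {"dx": 2.4, "dy": 4.1, "dz": 0, "roll": 0, "claw": 1},
    {"dx": 3.3, "dy": 5.7, "dz": 0, "roll": 0, "claw": 1},
    {"dx": 4.3, "dy": 7.3, "dz": 0, "roll": 0, "claw": 1},
  ],
)

```text
clock: 23.55
tcp_pos: [0.5587, 0.1455, 0.2647]
orientation: [0.0, 0.706, 0.708, -0.0]
wrist_force: [0.5, -0.7, 0.7]
finger_gap: 0.0853
grip_force: 0.0
```

>>> send_rows(
  increments=[
    {"dx": 0.9, "dy": 1.6, "dz": -1, "roll": 0, "claw": 1},
    {"dx": 1.8, "dy": 3.2, "dz": -2, "roll": 0, "claw": 1},
    {"dx": 2.5, "dy": 4.4, "dz": -3, "roll": 0, "claw": 1},
    {"dx": 2.73, "dy": 4.72, "dz": -4, "roll": 0, "claw": 1},
    {"dx": 2.73, "dy": 4.72, "dz": -5, "roll": 0, "claw": 1},
  ],
)

```text
clock: 24.18
tcp_pos: [0.6265, 0.2632, 0.138]
orientation: [-0.0, 0.706, 0.708, -0.0]
wrist_force: [-0.6, 0.5, -1.0]
finger_gap: 0.0851
grip_force: 0.0
```

>>> send_rows(
  increments=[
    {"dx": 0, "dy": 0, "dz": -0.5, "roll": 0, "claw": 1},
    {"dx": 0, "dy": 0, "dz": -0.5, "roll": 0, "claw": 1},
    {"dx": 0, "dy": 0, "dz": -0.5, "roll": 0, "claw": 1},
    {"dx": 0, "dy": 0, "dz": -0.5, "roll": 0, "claw": 1},
    {"dx": 0, "dy": 0, "dz": -0.5, "roll": 0, "claw": 1},
  ],
)

```text
clock: 24.8
tcp_pos: [0.6268, 0.2621, 0.1284]
orientation: [0.0, 0.706, 0.708, 0.001]
wrist_force: [-0.3, 0.4, -0.4]
finger_gap: 0.0854
grip_force: 0.0
```

Run:
```python
from h import *
w=snap('wrist','w8')['image'];s=snap('scene','s8')['image']
g=get_state();print(g['tcp_pos'],g['finger_gap'],g['wrist_force'])
print(proj('w8',[.6265,.261,.058]),proj('w8',[.6265,.261,.038]),proj('s8',[.4505,-.04,.267]))
f=lambda i:cv2.resize(i,(400,300),interpolation=2)
cv2.imwrite('pics/c8.png',np.hstack([f(s[80:230,340:540]),f(w)]))
```

```text
[0.62653944 0.26208656 0.1279582 ] 0.08527497654180623 [-0.33659651  0.00660607  0.74624065]
[319.52053117 202.05516555] [319.55099972 196.36149289] [436.8484429  114.78385604]
```

View pics/c8.png

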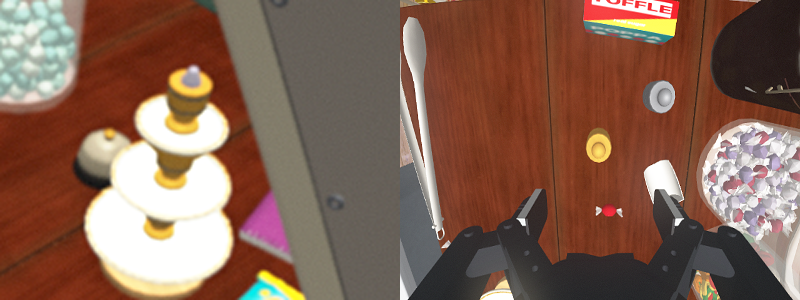

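The small tray is home (tip at (436,116), expected (437,115)). The brass knob sits where predicted at wrist (317,200), with the grey one well away at (420,128). Grasping the brass knob.

>>> send_rows(
  increments=[
    {"dx": 0, "dy": 0, "dz": -1.6, "roll": 0, "claw": 1},
    {"dx": 0, "dy": 0, "dz": -3.2, "roll": 0, "claw": 1},
    {"dx": 0, "dy": 0, "dz": -4.6, "roll": 0, "claw": 1},
    {"dx": 0, "dy": 0, "dz": -5.7, "roll": 0, "claw": 1},
    {"dx": 0, "dy": 0, "dz": -6.3, "roll": 0, "claw": 1},
  ],
)

```text
clock: 25.52
tcp_pos: [0.6253, 0.2618, -0.0318]
orientation: [-0.0, 0.706, 0.708, -0.001]
wrist_force: [0.5, -0.9, 0.9]
finger_gap: 0.0857
grip_force: 0.0
```

>>> send_rows(
  increments=[
    {"dx": 0, "dy": 0, "dz": 0, "roll": 0, "claw": 1},
    {"dx": 0, "dy": 0, "dz": 0, "roll": 0, "claw": -1},
    {"dx": 0, "dy": 0, "dz": 0, "roll": 0, "claw": -1},
    {"dx": 0, "dy": 0, "dz": 0, "roll": 0, "claw": -1},
    {"dx": 0, "dy": 0, "dz": 0, "roll": 0, "claw": -1},
  ],
)

```text
clock: 26.15
tcp_pos: [0.6275, 0.2625, -0.0284]
orientation: [0.001, 0.706, 0.708, 0.001]
wrist_force: [0.3, 0.5, 5.4]
finger_gap: 0.0384
grip_force: 60.9
```

>>> send_rows(
  increments=[
    {"dx": 0, "dy": 0, "dz": 0, "roll": 0, "claw": -1},
    {"dx": 0, "dy": 0, "dz": 0, "roll": 0, "claw": -1},
    {"dx": 0, "dy": 0, "dz": 1.5, "roll": 0, "claw": -1},
    {"dx": 0, "dy": 0, "dz": 3.5, "roll": 0, "claw": -1},
    {"dx": 0, "dy": 0, "dz": 5.5, "roll": 0, "claw": -1},
  ],
)

```text
clock: 26.78
tcp_pos: [0.6258, 0.2619, 0.1084]
orientation: [-0.0, 0.706, 0.708, -0.0]
wrist_force: [1.5, 0.1, -0.9]
finger_gap: 0.0385
grip_force: 60.6
```

>>> send_rows(
  increments=[
    {"dx": -0.5, "dy": -0.8, "dz": 2, "roll": 0, "claw": -1},
    {"dx": -1, "dy": -1.6, "dz": 4, "roll": 0, "claw": -1},
    {"dx": -1.7, "dy": -2.8, "dz": 5.8, "roll": 0, "claw": -1},
    {"dx": -2.6, "dy": -4.4, "dz": 6.2, "roll": 0, "claw": -1},
    {"dx": -3.5, "dy": -6, "dz": 6.2, "roll": 0, "claw": -1},
  ],
)

```text
clock: 27.4
tcp_pos: [0.5388, 0.1112, 0.264]
orientation: [0.001, 0.706, 0.708, 0.001]
wrist_force: [1.1, -1.3, -1.3]
finger_gap: 0.0386
grip_force: 60.6
```

>>> send_rows(
  increments=[
    {"dx": -0.9, "dy": -1.6, "dz": 0, "roll": 0, "claw": -1},
    {"dx": -1.8, "dy": -3.1, "dz": 0, "roll": 0, "claw": -1},
    {"dx": -2.7, "dy": -4.6, "dz": 0, "roll": 0, "claw": -1},
    {"dx": -3.3, "dy": -5.6, "dz": 0, "roll": 0, "claw": -1},
    {"dx": -3.51, "dy": -6.02, "dz": 0, "roll": 0, "claw": -1},
  ],
)

```text
clock: 28.02
tcp_pos: [0.4502, -0.0394, 0.2626]
orientation: [0.0, 0.707, 0.707, 0.0]
wrist_force: [0.9, 0.0, -1.7]
finger_gap: 0.0388
grip_force: 60.6
```

>>> send_rows(
  increments=[
    {"dx": 0, "dy": 0, "dz": 0, "roll": 0, "claw": -1},
    {"dx": 0, "dy": 0, "dz": 0, "roll": 0, "claw": -1},
    {"dx": 0, "dy": 0, "dz": 0, "roll": 0, "claw": -1},
    {"dx": 0, "dy": 0, "dz": 0, "roll": 0, "claw": -1},
    {"dx": 0, "dy": 0, "dz": 0, "roll": 0, "claw": -1},
  ],
)

```text
clock: 28.65
tcp_pos: [0.4512, -0.0381, 0.2623]
orientation: [-0.0, 0.706, 0.708, -0.0]
wrist_force: [0.0, 0.6, -1.4]
finger_gap: 0.0388
grip_force: 60.6
```

Run:
```python
from h import *
w=snap('wrist','w9')['image'];s=snap('scene','s9')['image']
g=get_state();print(g['tcp_pos'],g['finger_gap'],g['wrist_force'],g['ft_torque'])
f=lambda i:cv2.resize(i,(400,300),interpolation=2)
cv2.imwrite('pics/c9.png',np.hstack([f(s[50:200,340:540]),f(w)]))
```

```text
[ 0.45113553 -0.03824363  0.26238121] 0.038803958425770634 [-0.17306738 -0.47953542 -0.98200365] [0.00684521 0.02232744 0.01067381]
```

View pics/c9.png

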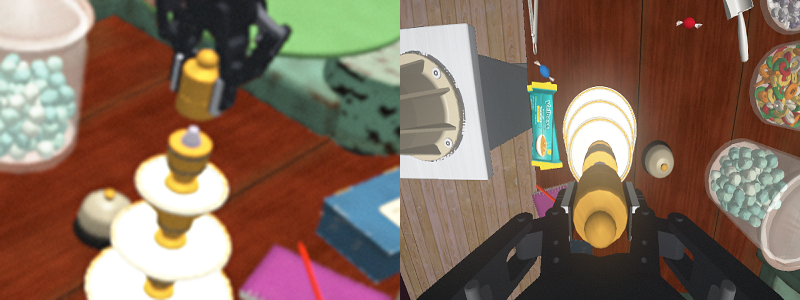

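The knob is upright above the last spigot. Lowering it.

>>> send_rows(
  increments=[
    {"dx": 0, "dy": 0, "dz": -0.4, "roll": 0, "claw": -1},
    {"dx": 0, "dy": 0, "dz": -0.8, "roll": 0, "claw": -1},
    {"dx": 0, "dy": 0, "dz": -1.1, "roll": 0, "claw": -1},
    {"dx": 0, "dy": 0, "dz": -1.3, "roll": 0, "claw": -1},
    {"dx": 0, "dy": 0, "dz": -1.47, "roll": 0, "claw": -1},
  ],
)

```text
clock: 29.38
tcp_pos: [0.451, -0.0384, 0.2253]
orientation: [-0.0, 0.706, 0.708, 0.0]
wrist_force: [0.2, -0.5, -2.2]
finger_gap: 0.0386
grip_force: 60.6
```

>>> send_rows(
  increments=[
    {"dx": 0, "dy": 0, "dz": -0.06, "roll": 0, "claw": -1},
    {"dx": 0, "dy": 0, "dz": -0.12, "roll": 0, "claw": -1},
    {"dx": 0, "dy": 0, "dz": -0.12, "roll": 0, "claw": -1},
    {"dx": 0, "dy": 0, "dz": -0.12, "roll": 0, "claw": -1},
    {"dx": 0, "dy": 0, "dz": -0.12, "roll": 0, "claw": -1},
  ],
)

```text
clock: 30.0
tcp_pos: [0.4515, -0.0385, 0.2235]
orientation: [0.001, 0.706, 0.708, 0.0]
wrist_force: [-0.5, -0.0, 5.6]
finger_gap: 0.0383
grip_force: 61.2
```

Seated. Release, rise, and move clear.

>>> send_rows(
  increments=[
    {"dx": 0, "dy": 0, "dz": 0, "roll": 0, "claw": 1},
    {"dx": 0, "dy": 0, "dz": 0, "roll": 0, "claw": 1},
    {"dx": 0, "dy": 0, "dz": 0, "roll": 0, "claw": 1},
    {"dx": 0, "dy": 0, "dz": 1.2, "roll": 0, "claw": 1},
    {"dx": 0, "dy": 0, "dz": 3, "roll": 0, "claw": 1},
  ],
)

```text
clock: 30.62
tcp_pos: [0.4501, -0.0382, 0.2972]
orientation: [-0.001, 0.706, 0.708, -0.001]
wrist_force: [0.4, 0.3, 0.2]
finger_gap: 0.0853
grip_force: 0.0
```

>>> send_rows(
  increments=[
    {"dx": 0, "dy": -1, "dz": 0, "roll": 0, "claw": 1},
    {"dx": 0, "dy": -2.5, "dz": 0, "roll": 0, "claw": 1},
    {"dx": 0, "dy": -4, "dz": 0, "roll": 0, "claw": 1},
    {"dx": 0, "dy": -5, "dz": 0, "roll": 0, "claw": 1},
    {"dx": 0, "dy": -5, "dz": 0, "roll": 0, "claw": 1},
  ],
)

```text
clock: 31.25
tcp_pos: [0.451, -0.1648, 0.2971]
orientation: [-0.0, 0.707, 0.707, -0.0]
wrist_force: [0.2, -0.3, -0.7]
finger_gap: 0.0852
grip_force: 0.0
```

Run:
```python
from h import *
s=snap('scene','s10')['image'];t=snap('top','t10')['image']
g=get_state();print(g['tcp_pos'],g['clock'],g['wrist_force'])
print(proj('s10',[.4505,-.04,.3105]),proj('t10',[.4505,-.04,.3105]))
f=lambda i:cv2.resize(i,(400,300),interpolation=2)
cv2.imwrite('pics/c10.png',np.hstack([f(s[80:230,340:540]),f(t[130:310,190:430])]))
```

```text
[ 0.45086763 -0.16318223  0.29744443] 31.35 [-0.84883184 -0.18232562 -0.04890557]
[441.21501666  95.06716325] [420.26631168 261.85377109]
```

View pics/c10.png

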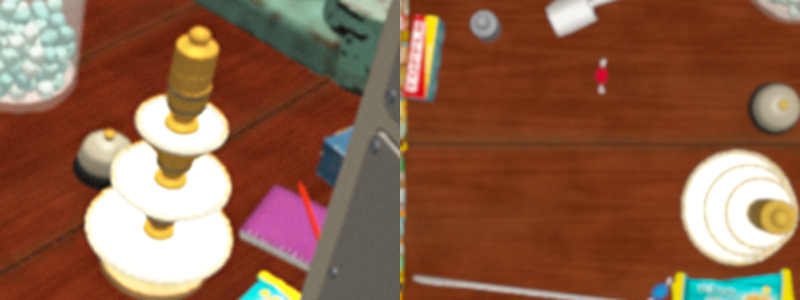

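The stack is complete and upright. The knob's top is at scene (440,95), expected (441,95), and the bell, sweet and carton haven't moved.

```bash
python3 -c "
from workcell import hand_in;print(hand_in())"
```

```text
the job is handed in; nothing more can be done
None
```

The display stand is assembled on its oak foot (large, medium and small trays, then the brass knob). In the final pictures it stands upright with every part home and the bell, carton and sweet in place; I handed it in at about 31 s, and no verdict came back.

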